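# Nip a lino print evenly in the four-nut block press

## Task

Close the block press on the print: tighten its four hand nuts clockwise, about half a turn each, in cross order (any one first, then the one diagonally opposite, then the other two), so that the platen comes down evenly. Bring each nut fully home until you feel it come up firm, but stop there and do not overtighten any. Leave the ink jar, spanner and roller where they lie, and let go of everything at the end.

Things in the scene. Friction and masses are not known exactly. Their poses are not given: they have to be found in the camera images.
- press: Block press fixed on the bench: plywood board 250 (x) x 220 (y) x 22 mm with a lino block and a sheet on it, an aluminium platen over them, and four hand nuts on vertical studs at x = +-80, y = +-65 mm. Origin: centre of the board's underside, on the bench; z up.
- platen: Aluminium plate 215 (x) x 205 (y) x 10 mm, loose on the four studs, with two ribs 8 mm high across its middle. Origin: centre of its underside, 40 mm above the bench when seated. Sprung pins (about 5 N each) hold it up some 4 mm at the start; the nuts press it down and it tilts when they are uneven.
- nut_a_grip (a point): Hand nut at the -x, -y corner of the press, diagonal to nut c: centre of its round knurled head (upright cylinder, diameter 42, height 26 mm; grip it from above at any angle), 76 mm above the bench when home, 4 to 6.5 mm higher at the start. Clockwise from above tightens; it sinks 12 mm per turn and meets its stop after 2.1 to 3.3 rad, unmarked, different for each nut.
- nut_a_head (a joint): Wind-up (rad) of nut a's head on the torsion spring (0.9 N m/rad) that joins it to the screw; positive when turned clockwise. Running free takes 0.15 N m (0.17 rad); past the stop the torque climbs 0.9 N m per rad. About 0.3 N m means home; 0.45 N m (0.5 rad) is overtightened. Let go, it springs back to 0 and the screw stays.
- nut_b_grip (a point): Hand nut at the +x, -y corner of the press, diagonal to nut d: centre of its round knurled head (upright cylinder, diameter 42, height 26 mm; grip it from above at any angle), 76 mm above the bench when home, 4 to 6.5 mm higher at the start. Clockwise from above tightens; it sinks 12 mm per turn and meets its stop after 2.1 to 3.3 rad, unmarked, different for each nut.
- nut_b_head (a joint): Wind-up (rad) of nut b's head on the torsion spring (0.9 N m/rad) that joins it to the screw; positive when turned clockwise. Running free takes 0.15 N m (0.17 rad); past the stop the torque climbs 0.9 N m per rad. About 0.3 N m means home; 0.45 N m (0.5 rad) is overtightened. Let go, it springs back to 0 and the screw stays.
- nut_c_grip (a point): Hand nut at the +x, +y corner of the press, diagonal to nut a: centre of its round knurled head (upright cylinder, diameter 42, height 26 mm; grip it from above at any angle), 76 mm above the bench when home, 4 to 6.5 mm higher at the start. Clockwise from above tightens; it sinks 12 mm per turn and meets its stop after 2.1 to 3.3 rad, unmarked, different for each nut.
- nut_c_head (a joint): Wind-up (rad) of nut c's head on the torsion spring (0.9 N m/rad) that joins it to the screw; positive when turned clockwise. Running free takes 0.15 N m (0.17 rad); past the stop the torque climbs 0.9 N m per rad. About 0.3 N m means home; 0.45 N m (0.5 rad) is overtightened. Let go, it springs back to 0 and the screw stays.
- nut_d_grip (a point): Hand nut at the -x, +y corner of the press, diagonal to nut b: centre of its round knurled head (upright cylinder, diameter 42, height 26 mm; grip it from above at any angle), 76 mm above the bench when home, 4 to 6.5 mm higher at the start. Clockwise from above tightens; it sinks 12 mm per turn and meets its stop after 2.1 to 3.3 rad, unmarked, different for each nut.
- nut_d_head (a joint): Wind-up (rad) of nut d's head on the torsion spring (0.9 N m/rad) that joins it to the screw; positive when turned clockwise. Running free takes 0.15 N m (0.17 rad); past the stop the torque climbs 0.9 N m per rad. About 0.3 N m means home; 0.45 N m (0.5 rad) is overtightened. Let go, it springs back to 0 and the screw stays.
- ink_jar_mid (a point): Bystander: amber ink jar with black cap, diameter 56 mm, 62 mm high, standing; point on its axis half-way up.
- spanner: Bystander: steel spanner lying flat on the bench; origin at its underside, x along it.
- brayer_mid (a point): Bystander: ink roller with wooden handle lying on the bench, about 160 mm long and 120 mm wide, 32 mm high; point at its middle, 16 mm up.

How it is judged:
On the way, in this order (a step that is already met when the one before it is completed fails the run):
1. a first nut is home (z of any of nut_a_grip, nut_b_grip, nut_c_grip, nut_d_grip in the frame of press below 0.0764 m), for 0.1 s.
2. it and the nut diagonally opposite are home ((z of each of nut_a_grip, nut_c_grip in the frame of press below 0.0764 m or z of each of nut_b_grip, nut_d_grip in the frame of press below 0.0764 m)), for 0.1 s.
At the end, for the whole second after the job is handed in: All four nuts are home (each within 0.4 mm in height, about 0.2 rad of turn, of its stop), their heads released (wound less than 0.1 rad), and the platen lies level within 0.01 rad (z of each of nut_a_grip, nut_b_grip, nut_c_grip, nut_d_grip in the frame of press below 0.0764 m and value of joint each of nut_a_head, nut_b_head, nut_c_head, nut_d_head below 0.1 rad and angle between platen's own z axis and vertical below 0.01 rad); the robot touches nothing.
It fails at once if a nut overtightened (its head wound more than 0.5 rad, 0.45 N m) (value of joint any of nut_a_head, nut_b_head, nut_c_head, nut_d_head above 0.5 rad).
It fails at once if two neighbouring nuts brought home while the other two are still up (not in cross order) ((z of each of nut_a_grip, nut_b_grip in the frame of press below 0.0764 m and not (z of nut_c_grip in the frame of press below 0.0764 m) and not (z of nut_d_grip in the frame of press below 0.0764 m)) or (z of each of nut_b_grip, nut_c_grip in the frame of press below 0.0764 m and not (z of nut_d_grip in the frame of press below 0.0764 m) and not (z of nut_a_grip in the frame of press below 0.0764 m)) or (z of each of nut_c_grip, nut_d_grip in the frame of press below 0.0764 m and not (z of nut_a_grip in the frame of press below 0.0764 m) and not (z of nut_b_grip in the frame of press below 0.0764 m)) or (z of each of nut_d_grip, nut_a_grip in the frame of press below 0.0764 m and not (z of nut_b_grip in the frame of press below 0.0764 m) and not (z of nut_c_grip in the frame of press below 0.0764 m))).
It fails at once if a bystander moved by more than 20 mm (distance of any of ink_jar_mid, spanner, brayer_mid from where it was at the start of the episode above 0.02 m).
It also fails if it takes over 72 s, if anything falls off the work surface, if the arm or the gripper's body presses on something with over 40 N, if the wrist force passes 120 N, or if a joint passes its speed limit or range.

## Robot

A 6-joint arm with a two-finger parallel gripper is mounted at the origin on the work surface. World frame = base frame: x ahead of the robot, y to its left, z up, the work surface at z = 0. Lengths are in m, angles in rad, forces in N, time in s.
With the tool pointing down it reaches from about 0.3 to 0.775 m from the base axis. Payload 14.6 kg.
Tool frame: the origin (TCP) lies at the very end of the fingers, on their centre line; the grasp point (between the pads) lies 19 mm behind it; z points along the fingers, y is the line along which they close (so a half turn about z gives the same grasp; the last joint's range is limited). The gripper opens to 94 mm and grips with 3 to 60 N. Pads are 16 mm wide; open, the fingers measure 119 mm over their backs; the gripper's body (75 mm by 177 mm) begins 78 mm behind the grasp point.
Start: joints at [-1.271, 0.3, 1.521, -0, 1.321, -0.067], TCP at [0.197, -0.513, 0.169] pointing down, gripper open.
Joint ranges: [-3.03, 3.03], [-0.79, 2.21], [0.23, 2.52], [-1.04, 4.18], [0, 3.07], [-2.55, 2.55]. Speed limits (rad/s): [2.22, 2.22, 2.57, 3.14, 3.14, 3.14].

## Interface

Orientations are given as [roll, pitch, yaw] about the fixed x, y, z axes, in that order (R = Rz(yaw) Ry(pitch) Rx(roll)).
In Python, from station import ctrl gives the robot as it stands. The module is installed in compiled form; this text tells all that it offers.
- The arm moves only by the tool play_rows, never from a script. Its argument "commands" is a list of rows, each a list of 7 numbers: the shift along the tool's x, y, z in m, then the turn, a rotation vector about the tool's x, y, z in degrees, then the closure, from -1 (fully open) to 1 (shut). A call has 1 to 20 rows; each row shifts and turns the commanded pose from where the row before left it, along the tool's axes as they then stand; what a row does not reach is not made up. A row lasts 1/12 s, in which the tool goes at most 41.7 mm and 7.16 degrees, less where a joint would pass 70% of its speed; a pose out of reach is approached as far as the arm can. A call is refused whole if a number of a shift passes 0.0417 or a number of a turn 7.16, either way. A call with a gripper value outside its range is refused whole. The fingers move at their own pace and stop on an object; "force" is the grip in N (left out, the last holds). Time passes only in rows, so rows that do not move let the fingers close. It gives the time, the measured TCP pose, the force, the opening and the grip force at its end, in the units of the state.
- ctrl.get_obs(): the state, without advancing time (a new reading comes with each control period).
- ctrl.camera(name): name is "scene" or "side" or "wrist"; returns the picture (420x560x3 uint8, blue, green, red); there is no depth.
- ctrl.camera_model(name): a dict with "fx", "fy", "cx", "cy" (pixels), "rvec" (rotation vector, rad) and "tvec" (3), from world to camera coordinates, as OpenCV has them. Camera axes: x right, y down, z forward; pixel columns grow to the right and rows downward; lengths in m; the calibration is good to about 2 mm. A picture is of the moment at which its call begins: read the wrist's pose just before it. camera_model takes no time and is no camera call; for the wrist camera it gives the pose at the moment of the call.
- ctrl.hand_in(): hands the job in; it is judged then, once.
The state is a dict: "time_s": time; "qpos": joint angles; "joint_vel": joint speeds; "tau": joint torques, N m; "ee_pos": TCP position; "eef_rot": TCP orientation; "force": force on the tool from outside, world axes, zero at the start; "moment": the same for the moment, N m; "grip_width": finger opening in m; "grip_force": force on a finger pad.
Only numpy, scipy, OpenCV 4.12 (cv2) and the standard library are available. Lean on these libraries where they do the work, as an engineer would, in place of code of your own. Each camera call takes 0.05 s, during which the arm holds its last target. There are 200 camera calls.

## Working session

There is one attempt and no reset: what is moved stays moved. The work goes in short steps, Python scripts to look and compute and a tool call to move; the robot and the scene stay as the last step left them, time stands still between calls to the robot, and variables do not carry over. Pictures are saved under pics/ and viewed, at most 10 in all, crops included, and the job is handed in when it is done.

Besides the shell and the picture viewer there is one more tool, called as name([rows], argument=value, ...), one row to a line, values as JSON. play_rows: Moves the arm, as the interface text tells. Its arguments: {"type":"object","properties":{"commands":{"type":"array","items":{"type":"array","items":{"type":"number"}}},"force":{"type":"number"}},"required":["commands"]}

```bash
mkdir -p pics; python3 - <<'E'
from station import ctrl
import cv2,numpy as np
o=ctrl.get_obs();print({k:np.round(v,3) for k,v in o.items()})
for n in("scene","side"):
    cv2.imwrite(f"pics/{n}.png",cv2.resize(ctrl.camera(n),None,fx=1.4,fy=1.4));print(n,ctrl.camera_model(n))
E
```

```text
{'time_s': np.float64(0.0), 'qpos': array([-1.271,  0.3  ,  1.522,  0.   ,  1.321, -0.067]), 'joint_vel': array([ 0.001,  0.001, -0.   , -0.001,  0.   ,  0.001]), 'tau': array([ 1.0000e-03, -5.3180e+01, -3.5273e+01,  7.1000e-02,  2.4000e-02,
       -0.0000e+00]), 'ee_pos': array([ 0.197, -0.513,  0.168]), 'eef_rot': array([-3.14 , -0.   ,  0.367]), 'force': array([ 0.069, -0.166, -0.592]), 'moment': array([-0.017, -0.011, -0.009]), 'grip_force': np.float64(0.0), 'grip_width': np.float64(0.094)}
scene {'fx': 453.9287160508848, 'fy': 453.9287160508848, 'cx': 280.896432674116, 'cy': 205.90377085802785, 'rvec': array([ 1.87414108,  1.98752902, -0.52743352]), 'tvec': array([-0.04895078, -0.47168198,  1.23083812])}
side {'fx': 457.07007825683746, 'fy': 457.07007825683746, 'cx': 283.78560210635294, 'cy': 210.11006092163225, 'rvec': array([ 0.40482907, -2.83125455,  1.0885722 ]), 'tvec': array([0.57138661, 0.13568912, 0.92852392])}
```

View pics/scene.png

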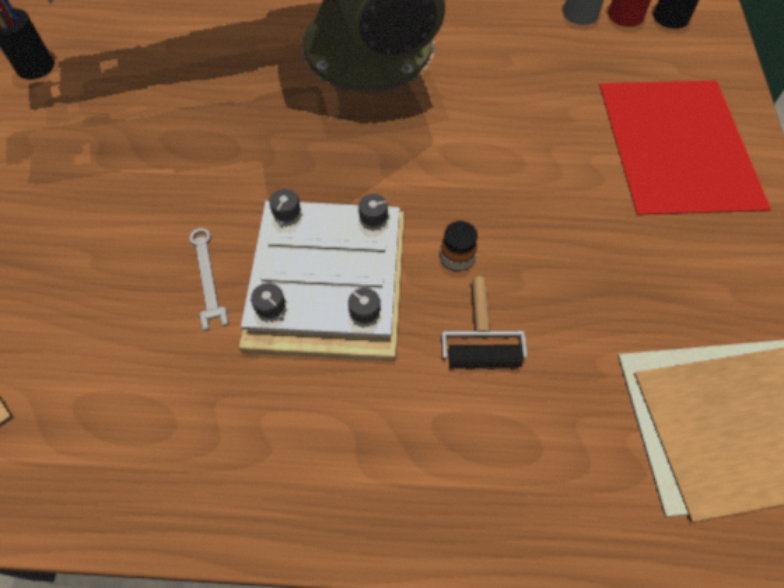

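The scene shows the press with the nut tops at about (286,199), (374,205), (268,294) and (365,298) in the 1.4x picture. The spanner is on the left, the jar and roller on the right.

```bash
cat > h.py <<'E'
from station import ctrl
import cv2,numpy as np
def back(m,px,z):
    R=cv2.Rodrigues(np.array(m["rvec"]))[0];t=np.array(m["tvec"]);c=-R.T@t
    d=R.T@np.array([(px[0]-m["cx"])/m["fx"],(px[1]-m["cy"])/m["fy"],1])
    return c+d*(z-c[2])/d[2]
E
python3 - <<'E'
from h import *
m=ctrl.camera_model("scene")
P=np.array([back(m,np.array(p)/1.4,.094) for p in [(286,199),(374,205),(268,294),(365,298)]]);print(P.round(3))
for i,j in[(0,1),(2,3),(0,2),(1,3)]:
    d=P[j]-P[i];print(i,j,np.linalg.norm(d).round(4),np.degrees(np.arctan2(d[1],d[0])).round(1))
print(P.mean(0)); print(back(m,np.array((460,232))/1.4,.06))
print(ctrl.camera_model("wrist"))
E
```

```text
[[ 0.454 -0.082  0.094]
 [ 0.457  0.047  0.094]
 [ 0.613 -0.083  0.094]
 [ 0.612  0.046  0.094]]
0 1 0.1287 88.6
2 3 0.1293 90.7
0 2 0.1591 -0.5
1 3 0.1544 -0.3
[ 0.53413535 -0.01772979  0.094     ]
[0.47336757 0.17483983 0.06      ]
{'fx': 331.63912632283257, 'fy': 331.63912632283257, 'cx': 280.88465750215795, 'cy': 216.57691063987153, 'rvec': array([-2.41801525,  1.66189509,  0.20377648]), 'tvec': array([-0.5495967 , -0.02535354,  0.3890143 ])}
```

play_rows([
  [0.0246,-0.0193,0,0,0,0,-1],
  [0.0246,-0.0193,0,0,0,0,-1],
  [0.0246,-0.0193,0,0,0,0,-1],
  [0.0246,-0.0193,0,0,0,0,-1],
  [0.0246,-0.0193,0,0,0,0,-1],
  [0.0246,-0.0193,0,0,0,0,-1],
  [0.0246,-0.0193,0,0,0,0,-1],
  [0.0246,-0.0193,0,0,0,0,-1],
  [0.0246,-0.0193,0,0,0,0,-1],
  [0.0246,-0.0193,0,0,0,0,-1],
  [0.0246,-0.0193,0,0,0,0,-1],
  [0.0246,-0.0193,0,0,0,0,-1],
  [0.0246,-0.0193,0,0,0,0,-1],
  [0.0246,-0.0193,0,0,0,0,-1],
  [0.0246,-0.0193,0,0,0,0,-1],
  [0.0246,-0.0193,0,0,0,0,-1],
  [0,0,0,0,0,-7,-1],
  [0,0,0,0,0,-7,-1],
  [0,0,0,0,0,-7,-1],
], force=10)

```text
time_s: 1.68
ee_pos: [0.4539, -0.0834, 0.1686]
eef_rot: [-3.141, 0.0, 0.74]
force: [0.4, -0.5, 0.3]
grip_width: 0.094
grip_force: 0.0
```

play_rows([
  [0,0,0,0,0,-7,-1],
  [0,0,0,0,0,-7,-1],
  [0,0,0,0,0,-7,-1],
  [0,0,0,0,0,-7,-1],
  [0,0,0,0,0,-7,-1],
  [0,0,0,0,0,-7,-1],
  [0,0,0,0,0,-7,-1],
  [0,0,0,0,0,-7,-1],
  [0,0,0,0,0,-7,-1],
  [0,0,0,0,0,-7,-1],
  [0,0,0,0,0,-7,-1],
  [0,0,0,0,0,-7,-1],
  [0,0,0,0,0,-7,-1],
  [0,0,0,0,0,-7,-1],
  [0,0,0,0,0,-7,-1],
  [0,0,0,0,0,-7,-1],
  [0,0,0,0,0,-7,-1],
  [0,0,0,0,0,-7,-1],
  [0,0,0,0,0,-7,-1],
  [0,0,0,0,0,-5,-1],
])

```text
time_s: 3.35
ee_pos: [0.4537, -0.084, 0.1687]
eef_rot: [3.141, -0.001, -3.135]
force: [-0.6, -1.0, -1.0]
grip_width: 0.094
grip_force: 0.0
```

```bash
python3 - <<'E'
from h import *
o=ctrl.get_obs();print({k:np.round(v,4) for k,v in o.items()})
m=ctrl.camera_model("wrist");im=ctrl.camera("wrist");np.savez("w.npz",**m)
cv2.imwrite("pics/w1.png",cv2.resize(im,None,fx=1.4,fy=1.4))
R=cv2.Rodrigues(m["rvec"])[0];print(-R.T@m["tvec"],R[2])
for p in[(.454,-.083),(.614,-.083),(.614,.047),(.454,.047)]:
    print(p,1.4*cv2.projectPoints(np.array([[*p,.094]]),m["rvec"],m["tvec"],np.array([[m["fx"],0,m["cx"]],[0,m["fy"],m["cy"]],[0,0,1]]),None)[0].ravel())
E
```

```text
{'time_s': np.float64(3.35), 'qpos': array([-0.2624,  0.1018,  1.7594,  0.    ,  1.2809, -1.84  ]), 'joint_vel': array([ 9.000e-04,  2.000e-04,  6.000e-04,  1.300e-03, -1.400e-03,
       -9.866e-01]), 'tau': array([ 1.00000e-03, -4.08627e+01, -3.47095e+01, -3.55000e-02,
        6.80000e-02,  1.41430e+00]), 'ee_pos': array([ 0.4537, -0.084 ,  0.1687]), 'eef_rot': array([ 3.1414e+00, -5.0000e-04, -3.1347e+00]), 'force': array([-0.5771, -0.9967, -1.0119]), 'moment': array([ 0.0482, -0.1927, -0.0004]), 'grip_force': np.float64(0.0), 'grip_width': np.float64(0.094)}
[ 0.3836733  -0.08443853  0.38378007] [ 2.40204657e-01  8.86798852e-04 -9.70721863e-01]
(0.454, -0.083) [395.08018926 301.13497726]
(0.614, -0.083) [393.42580226 515.58941388]
(0.614, 0.047) [572.66604205 516.68569479]
(0.454, 0.047) [597.41256247 302.45537835]
```

View pics/w1.png

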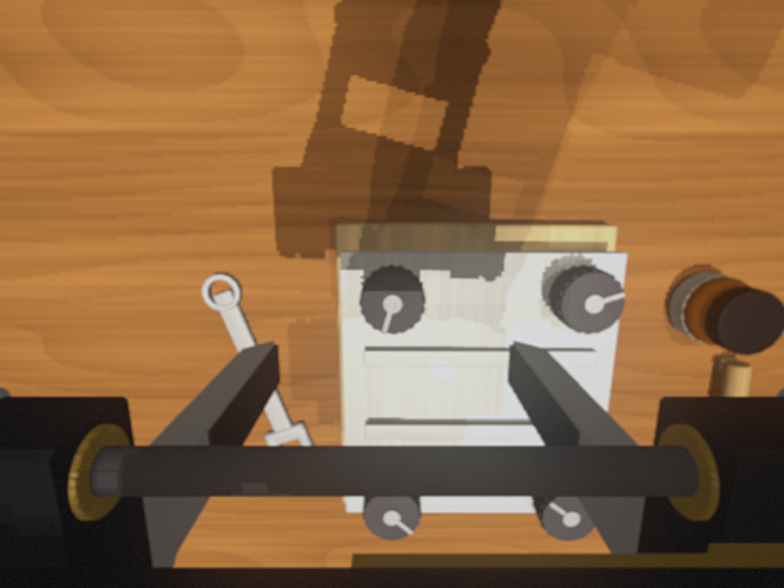

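Nuts in the wrist view are at (393,303), (594,304), (391,517) and (571,519), within 2–3 px of the prediction (about 1.5 mm). I'm descending on nut a.

play_rows([
  [-0.001,0,0.0125,0,0,0,-1],
  [0,0,0.0125,0,0,0,-1],
  [0,0,0.0125,0,0,0,-1],
  [0,0,0.0125,0,0,0,-1],
  [0,0,0.0125,0,0,0,-1],
  [0,0,0.0125,0,0,0,-1],
  [0,0,0.0125,0,0,0,-1],
  [0,0,0.0125,0,0,0,-1],
  [0,0,0,0,0,0,1],
  [0,0,0,0,0,0,1],
  [0,0,0,0,0,0,1],
  [0,0,0,0,0,0,1],
  [0,0,0,0,0,0,1],
  [0,0,0,0,0,0,1],
], force=10)

```text
time_s: 4.57
ee_pos: [0.4551, -0.084, 0.0694]
eef_rot: [-3.141, 0.001, -3.142]
force: [0.3, 0.2, -0.3]
grip_width: 0.058
grip_force: 0.0
```

```bash
cat > o.py <<'E'
from h import *
o=ctrl.get_obs()
for k in("time_s","ee_pos","eef_rot","force","moment","grip_force","grip_width","tau"):print(k,np.round(o[k],4))
print("q6",o["qpos"][5])
E
python3 o.py
```

```text
time_s 4.5667
ee_pos [ 0.4551 -0.084   0.0694]
eef_rot [-3.1414e+00  7.0000e-04 -3.1415e+00]
force [ 0.2829  0.1823 -0.2944]
moment [ 0.0794 -0.181   0.0371]
grip_force 0.0
grip_width 0.058
tau [-2.00000e-04 -4.39500e+01 -3.06399e+01 -3.00000e-02  7.46000e-02
  8.60000e-03]
q6 -1.8326306562132453
```

play_rows([
  [0,0,0,0,0,0,1],
  [0,0,0,0,0,0,1],
  [0,0,0,0,0,0,1],
  [0,0,0,0,0,0,1],
  [0,0,0,0,0,0,1],
  [0,0,0,0,0,0,1],
])

```text
time_s: 5.07
ee_pos: [0.4549, -0.084, 0.0689]
eef_rot: [-3.142, -0.0, -3.141]
force: [0.4, -0.6, -0.4]
grip_width: 0.0178
grip_force: 0.0
```

```bash
python3 o.py
```

```text
time_s 5.0667
ee_pos [ 0.4549 -0.084   0.0689]
eef_rot [-3.1416 -0.     -3.1413]
force [ 0.3526 -0.6415 -0.3969]
moment [ 0.0386 -0.0822 -0.0015]
grip_force 0.0
grip_width 0.0178
tau [ 3.00000e-04 -4.39615e+01 -3.05684e+01 -3.01000e-02  6.88000e-02
  6.00000e-04]
q6 -1.8328278633578379
```

play_rows([
  [0,0,0,0,0,7,1],
  [0,0,0.0002,0,0,7,1],
  [0,0,0.00023,0,0,7,1],
  [0,0,0.00023,0,0,7,1],
  [0,0,0.00023,0,0,7,1],
  [0,0,0.00023,0,0,7,1],
  [0,0,0,0,0,0,1],
])

```text
time_s: 5.65
ee_pos: [0.4549, -0.084, 0.0678]
eef_rot: [-3.142, -0.0, 2.403]
force: [0.4, 0.2, 0.3]
grip_width: 0.0009
grip_force: 0.0
```

```bash
python3 o.py
```

```text
time_s 5.65
ee_pos [ 0.4549 -0.084   0.0678]
eef_rot [-3.1416e+00 -1.0000e-04  2.4028e+00]
force [0.4005 0.2015 0.2627]
moment [ 0.0375 -0.0877 -0.0071]
grip_force 0.0
grip_width 0.0009
tau [-1.40000e-03 -4.39912e+01 -3.05133e+01  2.45000e-02  5.97000e-02
  2.92530e+00]
q6 -1.0938249020376967
```

```bash
python3 - <<'E'
from h import *
a=ctrl.camera("side");b=ctrl.camera("wrist")
cv2.imwrite("pics/s2.png",np.hstack([cv2.resize(a,(400,300)),cv2.resize(b,(400,300))]))
m=ctrl.camera_model("side");K=np.array([[m["fx"],0,m["cx"]],[0,m["fy"],m["cy"]],[0,0,1]])
for p in[(.455,-.084,.068),(.455,-.084,.094),(.614,.047,.094)]:print(cv2.projectPoints(np.array([p]),m["rvec"],m["tvec"],K,None)[0].ravel())
cv2.imwrite("pics/s2c.png",cv2.resize(a[60:300,100:460],None,fx=2,fy=2))
E
```

```text
[355.35491491 179.49276878]
[356.9786865  170.87613502]
[268.97167504 197.40946876]
```

View pics/s2.png

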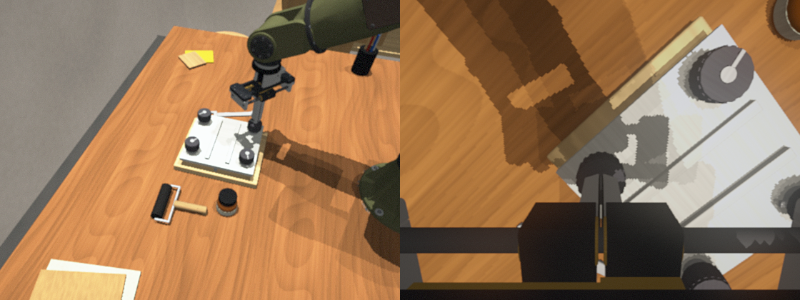

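The side view shows the closed fingers right at nut a, about (256,125). I need a larger crop to see where they end.

View pics/s2c.png

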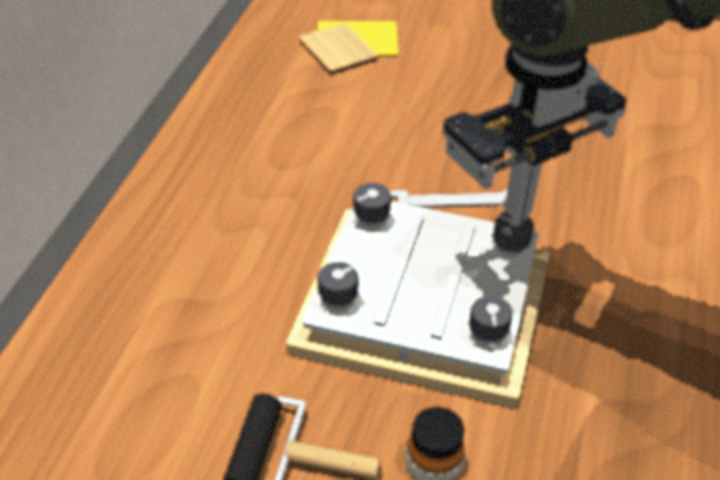

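```bash
python3 - <<'E'
from h import *
b=ctrl.camera("wrist");cv2.imwrite("pics/w3.png",cv2.resize(b[190:400,180:400],None,fx=2.6,fy=2.6))
m=ctrl.camera_model("wrist");K=np.array([[m["fx"],0,m["cx"]],[0,m["fy"],m["cy"]],[0,0,1]])
for p in[(.455,-.084,.068),(.455,-.084,.094)]:print((cv2.projectPoints(np.array([p]),m["rvec"],m["tvec"],K,None)[0].ravel()-[180,190])*2.6)
E
```

```text
[264.64329344 131.03050653]
[264.85556432 165.85720227]
```

View pics/w3.png

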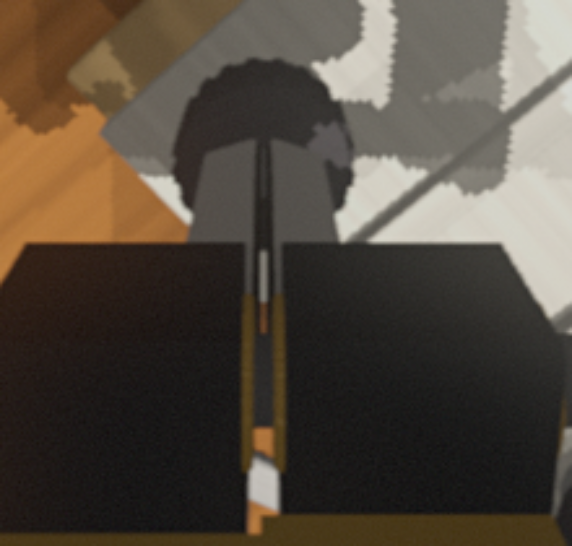

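play_rows([
  [0,0,-0.02,0,0,0,1],
  [0,0,-0.02,0,0,0,1],
  [0,0,-0.02,0,0,0,1],
  [0,0,0,0,0,0,1],
  [0,0,0,0,0,0,1],
])

```text
time_s: 6.22
ee_pos: [0.4553, -0.0841, 0.1283]
eef_rot: [3.141, 0.001, 2.411]
force: [0.2, 0.9, 0.8]
grip_width: 0.0001
grip_force: 0.0
```

```bash
python3 - <<'E'
from h import *
o=ctrl.get_obs();p=o["ee_pos"];print(p,o["time_s"])
out=[]
for n,s in(("side",(290,90)),("wrist",(220,190))):
    im=ctrl.camera(n);m=ctrl.camera_model(n);K=np.array([[m["fx"],0,m["cx"]],[0,m["fy"],m["cy"]],[0,0,1]])
    for dz in(0,.027):
        q=cv2.projectPoints(p+[0,0,dz],m["rvec"],m["tvec"],K,None)[0].ravel();print(n,dz,(q-s)*3.2+[400*len(out),0])
    out.append(cv2.resize(im[s[1]:s[1]+125,s[0]:s[0]+125],(400,400)))
cv2.imwrite("pics/c4.png",np.hstack(out))
E
```

```text
[ 0.4552551  -0.08408634  0.12829957] 6.2167
side 0 [221.14437894 220.57645953]
side 0.027 [227.05580072 189.16301366]
wrist 0 [599.18614206 165.88059579]
wrist 0.027 [599.58105609 211.30380366]
```

View pics/c4.png

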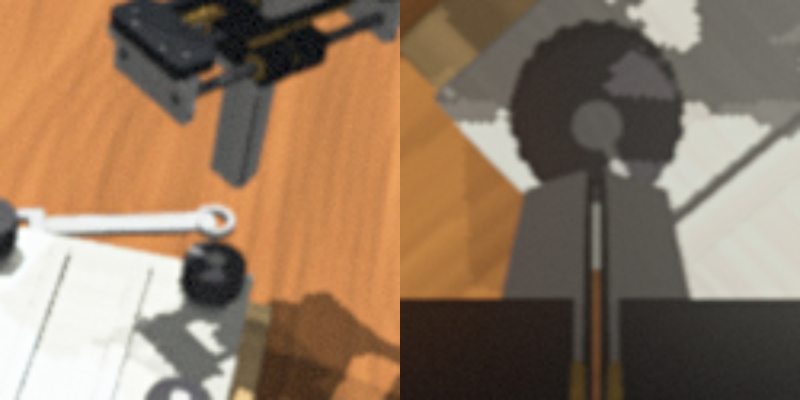

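The fingertips end about 27 mm higher than the reported TCP: side tip at about (237,185), where a reported tip would be at (221,220). So they closed above the nut. I'll check whether this holds with the fingers open too, and turn back meanwhile.

play_rows([
  [0,0,0,0,0,-7,-1],
  [0,0,0,0,0,-7,-1],
  [0,0,0,0,0,-7,-1],
  [0,0,0,0,0,-7,-1],
  [0,0,0,0,0,-7,-1],
  [0,0,0,0,0,-7,-1],
  [0,0,0,0,0,0,-0.2],
  [0,0,0,0,0,0,-0.2],
  [0,0,0,0,0,0,-0.2],
])

```text
time_s: 7.07
ee_pos: [0.4547, -0.0839, 0.1273]
eef_rot: [3.141, -0.001, 3.138]
force: [-0.3, -0.3, 0.0]
grip_width: 0.0552
grip_force: 0.0
```

```bash
python3 - <<'E'
from h import *
o=ctrl.get_obs();p=o["ee_pos"];print(p,o["eef_rot"],o["time_s"],o["grip_width"])
w=o["grip_width"]/2
out=[]
for n,s in(("side",(285,90)),("wrist",(200,190))):
    im=ctrl.camera(n);m=ctrl.camera_model(n);K=np.array([[m["fx"],0,m["cx"]],[0,m["fy"],m["cy"]],[0,0,1]])
    im=cv2.resize(im[s[1]:s[1]+160,s[0]:s[0]+160],(400,400))
    for dz,c in((0,(0,0,255)),(.027,(0,255,0))):
      for sy in(-1,1):
        # inner lower edge of each finger pad, 16 mm wide
        q=np.array([p+[dx,sy*w,dz] for dx in(-.008,.008)])
        q=(cv2.projectPoints(q,m["rvec"],m["tvec"],K,None)[0].reshape(2,2)-s)*2.5
        cv2.line(im,*[tuple(int(v) for v in r) for r in q],c,1)
    out.append(im)
cv2.imwrite("pics/c5.png",np.hstack(out))
E
```

```text
[ 0.45466453 -0.08390248  0.12729444] [ 3.14130995e+00 -9.30744492e-04  3.13810226e+00] 7.0667 0.05518199817249811
```

View pics/c5.png

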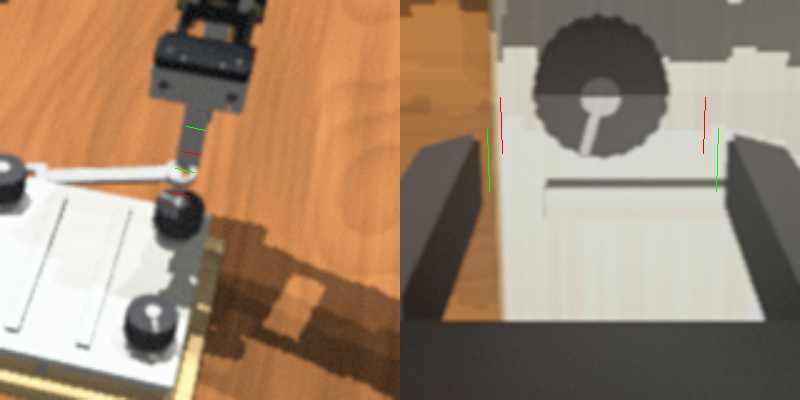

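The fingers really end about 27–31 mm above the reported TCP; the green +27 mm lines nearly meet the tips at (482,140) and (727,140), and the lateral position is right. So I'll command TCP z about 30 mm lower than nominal.

play_rows([
  [0,0,0,0,0,0,-0.6],
  [0,0,0.011,0,0,0,-0.6],
  [0,0,0.011,0,0,0,-0.6],
  [0,0,0.011,0,0,0,-0.6],
  [0,0,0.011,0,0,0,-0.6],
  [0,0,0.011,0,0,0,-0.6],
  [0,0,0.011,0,0,0,-0.6],
  [0,0,0.011,0,0,0,-0.6],
  [0,0,0.011,0,0,0,-0.6],
  [0,0,0,0,0,0,1],
  [0,0,0,0,0,0,1],
  [0,0,0,0,0,0,1],
  [0,0,0,0,0,0,1],
  [0,0,0,0,0,0,1],
  [0,0,0,0,0,0,1],
  [0,0,0,0,0,0,1],
], force=10)

```text
time_s: 8.5
ee_pos: [0.4553, -0.0845, 0.0404]
eef_rot: [-3.141, 0.001, -3.141]
force: [-1.3, -4.9, 4.3]
grip_width: 0.0417
grip_force: 10.0
```

```bash
python3 o.py
```

```text
time_s 8.5
ee_pos [ 0.4553 -0.0845  0.0404]
eef_rot [-3.1406e+00  1.1000e-03 -3.1413e+00]
force [-1.307  -4.8511  4.2764]
moment [-0.8578  0.0546 -0.0376]
grip_force 10.0029
grip_width 0.0417
tau [ 2.27920e+00 -4.30234e+01 -2.73940e+01  9.85000e-01  1.49500e-01
 -3.60000e-03]
q6 -1.832777485833495
```

play_rows([
  [0,-0.0005,0,0,0,0,1],
  [0,0,0.0002,0,0,7,1],
  [0,0,0.0002,0,0,7,1],
  [0,0,0.00023,0,0,7,1],
  [0,0,0.00023,0,0,7,1],
  [0,0,0.00023,0,0,7,1],
  [0,0,0.00023,0,0,7,1],
  [0,0,0,0,0,0,1],
])

```text
time_s: 9.17
ee_pos: [0.4556, -0.0843, 0.0392]
eef_rot: [3.14, 0.001, 2.401]
force: [-0.2, 1.4, 7.7]
grip_width: 0.0417
grip_force: 10.0
```

```bash
python3 o.py
```

```text
time_s 9.1667
ee_pos [ 0.4556 -0.0843  0.0392]
eef_rot [3.1403e+00 1.1000e-03 2.4006e+00]
force [-0.1804  1.4069  7.6525]
moment [ 0.2555 -0.1463  0.1392]
grip_force 10.0046
grip_width 0.0417
tau [-6.44800e-01 -4.16904e+01 -2.65845e+01 -1.83700e-01 -6.00000e-03
  2.94460e+00]
q6 -1.0927321868925306
```

play_rows([
  [0,0,0.0002,0,0,7,1],
  [0,0,0.0002,0,0,7,1],
  [0,0,0.0002,0,0,7,1],
  [0,0,0.0002,0,0,7,1],
  [0,0,0.0002,0,0,7,1],
  [0,0,0.0002,0,0,7,1],
  [0,0,0.0002,0,0,7,1],
  [0,0,0.0002,0,0,7,1],
  [0,0,0.0002,0,0,7,1],
  [0,0,0.0002,0,0,7,1],
  [0,0,0.0002,0,0,7,1],
  [0,0,0.0002,0,0,7,1],
  [0,0,0,0,0,0,1],
])

```text
time_s: 10.25
ee_pos: [0.4562, -0.0844, 0.0367]
eef_rot: [3.139, -0.002, 0.935]
force: [5.7, 0.6, 1.2]
grip_width: 0.0418
grip_force: 10.0
```

```bash
python3 o.py
```

```text
time_s 10.25
ee_pos [ 0.4562 -0.0844  0.0367]
eef_rot [ 3.1389e+00 -1.8000e-03  9.3470e-01]
force [5.718 0.573 1.238]
moment [ 0.0588 -1.2838  0.2134]
grip_force 9.996
grip_width 0.0418
tau [ -1.0143 -43.9502 -25.4583  -0.2916   1.533    2.9934]
q6 0.3732752356377736
```

```bash
cat > mz.py <<'E'
from h import *
L=[]
for i in range(5):
    o=ctrl.get_obs();L.append([o["moment"][2],*o["force"],o["ee_pos"][2]]);ctrl.camera("side")
L=np.array(L);print(L[:,0].round(3),L.mean(0).round(4),"yaw",o["eef_rot"][2].round(3),"q6",o["qpos"][5].round(3),"g",o["grip_width"].round(4),"t",o["time_s"])
E
python3 mz.py
```

```text
Traceback (most recent call last):
  File "mz.py", line 5, in <module>
    L=np.array(L);print(L[:,0].round(3),L.mean(0).round(4),"yaw",o["eef_rot"][2].round(3),"q6",o["qpos"][5].round(3),"g",o["grip_width"].round(4),"t",o["time_s"])
                                                                                                                         ^^^^^^^^^^^^^^^^^^^^^
AttributeError: 'float' object has no attribute 'round'
```

```bash
sed -i 's/o\["grip_width"\].round(4)/o["grip_width"]/' mz.py; python3 mz.py
```

```text
[0.167 0.19  0.135 0.195 0.15 ] [0.1671 5.7097 0.6575 0.6627 0.0367] yaw 0.943 q6 0.365 g 0.04157583491762037 t 10.7
```

play_rows([
  [0.0004,0.0005,0.0002,0,0,7,1],
  [0,0,0.0002,0,0,7,1],
  [0,0,0,0,0,0,1],
])

```text
time_s: 11.0
ee_pos: [0.4564, -0.0845, 0.0362]
eef_rot: [3.14, -0.001, 0.693]
force: [3.6, -0.6, 3.8]
grip_width: 0.0416
grip_force: 10.0
```

```bash
python3 mz.py
```

```text
[0.227 0.129 0.143 0.116 0.176] [ 0.1582  4.5737 -0.2001  4.0724  0.0362] yaw 0.702 q6 0.606 g 0.04171310034533493 t 11.2
```

play_rows([
  [0.0003,0.0003,0.0002,0,0,7,1],
  [0,0,0.0002,0,0,7,1],
  [0,0,0,0,0,0,1],
])

```text
time_s: 11.5
ee_pos: [0.4564, -0.0846, 0.0357]
eef_rot: [3.141, -0.001, 0.449]
force: [3.2, -0.5, 6.1]
grip_width: 0.0415
grip_force: 10.0
```

```bash
python3 mz.py
```

```text
[0.19  0.197 0.19  0.172 0.165] [ 0.1828  3.1575 -0.3518  5.6667  0.0357] yaw 0.457 q6 0.852 g 0.042278510190337876 t 11.7
```

play_rows([
  [0,0,0.0002,0,0,6,1],
  [0,0,0.0002,0,0,5,1],
  [0,0,0,0,0,0,1],
])

```text
time_s: 12.0
ee_pos: [0.4564, -0.0847, 0.0353]
eef_rot: [3.141, -0.001, 0.259]
force: [3.2, -0.8, 6.2]
grip_width: 0.0421
grip_force: 10.0
```

```bash
python3 mz.py
```

```text
[0.181 0.168 0.184 0.184 0.152] [ 0.1738  3.3504 -1.1592  6.2733  0.0353] yaw 0.265 q6 1.044 g 0.04156290910683078 t 12.2
```

play_rows([
  [0,0,0,0,0,0,1],
  [0,0,0.0001,0,0,6,1],
  [0,0,0.0001,0,0,6,1],
  [0,0,0,0,0,0,1],
], force=25)

```text
time_s: 12.58
ee_pos: [0.4564, -0.0848, 0.035]
eef_rot: [3.141, -0.001, 0.05]
force: [3.9, -2.7, 4.2]
grip_width: 0.0411
grip_force: 25.0
```

```bash
python3 mz.py
```

```text
[0.184 0.224 0.211 0.18  0.218] [ 0.2034  4.0939 -2.8285  3.9598  0.035 ] yaw 0.057 q6 1.251 g 0.04149827639989165 t 12.7833
```

play_rows([
  [0,0,0.0001,0,0,4,1],
  [0,0,0.0001,0,0,4,1],
  [0,0,0,0,0,0,1],
])

```text
time_s: 13.08
ee_pos: [0.4564, -0.0849, 0.0348]
eef_rot: [3.141, -0.001, -0.087]
force: [3.8, -3.0, 4.2]
grip_width: 0.0417
grip_force: 25.0
```

```bash
python3 mz.py
```

```text
[0.206 0.254 0.203 0.223 0.148] [ 0.2069  4.2257 -3.2834  3.9219  0.0347] yaw -0.082 q6 1.391 g 0.04131161117862959 t 13.2833
```

play_rows([
  [0.0005,0.0005,0.0001,0,0,6,1],
  [0,0,0.0001,0,0,6,1],
  [0,0,0,0,0,0,1],
])

```text
time_s: 13.58
ee_pos: [0.4564, -0.0851, 0.0345]
eef_rot: [3.142, 0.0, -0.299]
force: [2.4, -0.9, 6.9]
grip_width: 0.0417
grip_force: 25.0
```

```bash
python3 mz.py
```

```text
[0.303 0.283 0.251 0.239 0.277] [ 0.2705  1.6599 -0.7056  6.1075  0.0345] yaw -0.292 q6 1.599 g 0.04162570461625758 t 13.7833
```

play_rows([
  [0,0,0,0,0,3,1],
  [0,0,0,0,0,0,1],
])

```text
time_s: 14.0
ee_pos: [0.4564, -0.0851, 0.0345]
eef_rot: [3.141, 0.0, -0.347]
force: [1.8, -0.7, 5.4]
grip_width: 0.0416
grip_force: 25.0
```

```bash
python3 mz.py
```

```text
[0.331 0.321 0.281 0.348 0.325] [ 0.3211  1.4111 -1.194   5.8442  0.0345] yaw -0.344 q6 1.652 g 0.041525078574883655 t 14.2
```

play_rows([
  [0,0,0,0,0,0,-0.5],
  [0,0,0,0,0,0,-0.5],
  [0,0,0,0,0,0,-0.5],
  [0,0,-0.02,0,0,0,-0.5],
  [0,0,-0.02,0,0,0,-0.5],
  [0,0,-0.02,0,0,0,-0.5],
  [0,0,-0.02,0,0,0,-0.5],
  [0.01335,-0.02206,0,0,0,0,-0.5],
  [0.01335,-0.02206,0,0,0,0,-0.5],
  [0.01335,-0.02206,0,0,0,0,-0.5],
  [0.01335,-0.02206,0,0,0,0,-0.5],
  [0.01335,-0.02206,0,0,0,0,-0.5],
  [0.01335,-0.02206,0,0,0,0,-0.5],
  [0.01335,-0.02206,0,0,0,0,-0.5],
  [0.01335,-0.02206,0,0,0,0,-0.5],
  [0,0,0,0,0,-7.13,-0.5],
  [0,0,0,0,0,-7.13,-0.5],
  [0,0,0,0,0,-7.13,-0.5],
  [0,0,0,0,0,-7.13,-0.5],
  [0,0,0,0,0,-7.13,-0.5],
], force=15)

```text
time_s: 15.92
ee_pos: [0.6167, 0.0444, 0.1137]
eef_rot: [-3.141, 0.001, 0.281]
force: [0.5, 0.5, -0.0]
grip_width: 0.0707
grip_force: 0.0
```

play_rows([
  [0,0,0,0,0,-7.13,-0.5],
  [0,0,0,0,0,-7.13,-0.5],
  [0,0,0,0,0,-7.13,-0.5],
  [0,0,0,0,0,-7.13,-0.5],
  [0,0,0,0,0,-7.13,-0.5],
  [0,0,0,0,0,-7.13,-0.5],
  [0,0,0,0,0,-7.13,-0.5],
  [0,0,0,0,0,-7.13,-0.5],
  [0,0,0,0,0,-7.13,-0.5],
  [0,0,0,0,0,-7.13,-0.5],
  [0,0,0,0,0,-7.13,-0.5],
  [0,0,0,0,0,-7.13,-0.5],
  [0,0,0,0,0,-7.13,-0.5],
  [0,0,0,0,0,-7.13,-0.5],
  [0,0,0,0,0,-7.13,-0.5],
  [0,0,0,0,0,-7.13,-0.5],
  [0,0,0,0,0,-7.13,-0.5],
  [0,0,0,0,0,-7.13,-0.5],
  [0,0,0,0,0,-7.13,-0.5],
  [0,0,0,0,0,-7.13,-0.5],
])

```text
time_s: 17.58
ee_pos: [0.6167, 0.0443, 0.1137]
eef_rot: [-3.141, -0.001, 2.77]
force: [0.6, -0.2, -0.5]
grip_width: 0.0704
grip_force: 0.0
```

play_rows([
  [0,0,0,0,0,-7.13,-0.5],
  [0,0,0,0,0,-7.13,-0.5],
  [0,0,0,0,0,-7.13,-0.5],
  [0,0,0,0,0,0,-0.5],
])

```text
time_s: 17.92
ee_pos: [0.6167, 0.0443, 0.1138]
eef_rot: [3.142, -0.001, -3.14]
force: [-0.3, 0.1, -0.4]
grip_width: 0.0706
grip_force: 0.0
```

```bash
python3 o.py; python3 - <<'E'
from h import *
o=ctrl.get_obs();p=o["ee_pos"];w=o["grip_width"]/2
m=ctrl.camera_model("wrist");im=ctrl.camera("wrist")
K=np.array([[m["fx"],0,m["cx"]],[0,m["fy"],m["cy"]],[0,0,1]])
q=cv2.projectPoints(np.array([[.6165,.045,.095],[.4565,-.085,.089],[.4565,.045,.095],[.6165,-.085,.095]]),m["rvec"],m["tvec"],K,None)[0].reshape(-1,2)
print(q)
im=cv2.resize(im,None,fx=1.4,fy=1.4)
for x in q: cv2.drawMarker(im,tuple(int(v*1.4) for v in x),(0,0,255),0,12,1)
cv2.imwrite("pics/w6.png",im)
E
```

```text
time_s 17.9167
ee_pos [0.6167 0.0443 0.1138]
eef_rot [ 3.1416e+00 -1.4000e-03 -3.1403e+00]
force [-0.3423  0.0648 -0.3654]
moment [ 0.086  -0.1149  0.0315]
grip_force 0.0
grip_width 0.0706
tau [ 4.60000e-03 -6.35507e+01 -3.45875e+01 -2.06000e-02  7.50000e-02
 -2.98720e+00]
q6 -1.5596080408782553
[[282.09783981 232.45363976]
 [ 78.57004589 -11.32160423]
 [282.56986371 -15.31122335]
 [105.30532277 232.2505037 ]]
```

View pics/w6.png

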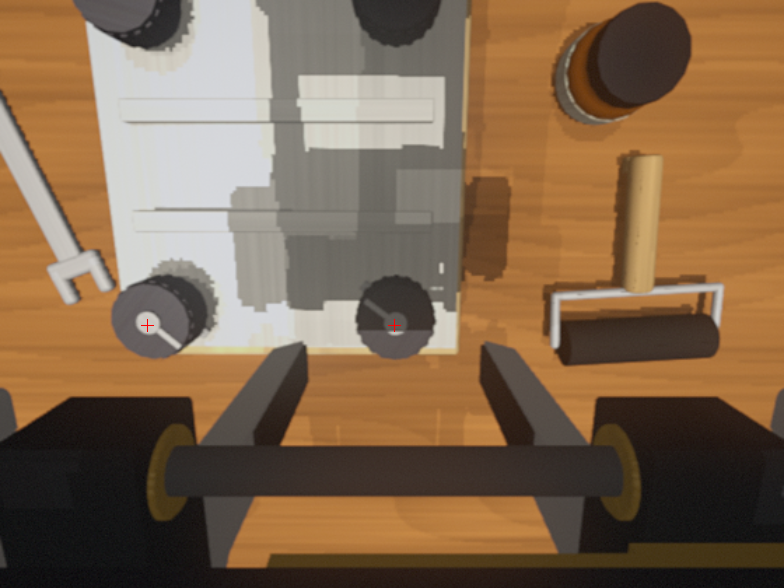

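Predicted marks fall on nuts b (147,325) and c (395,325). Descending on c.

play_rows([
  [0,0.0005,0.0125,0,0,0,-0.5],
  [0,0,0.0125,0,0,0,-0.5],
  [0,0,0.0125,0,0,0,-0.5],
  [0,0,0.0125,0,0,0,-0.5],
  [0,0,0.0125,0,0,0,-0.5],
  [0,0,0.0125,0,0,0,-0.5],
  [0,0,0,0,0,0,1],
  [0,0,0,0,0,0,1],
  [0,0,0,0,0,0,1],
  [0,0,0,0,0,0,1],
  [0,0,0,0,0,0,1],
  [0,0,0,0,0,0,1],
], force=20)

```text
time_s: 18.97
ee_pos: [0.6176, 0.0451, 0.0401]
eef_rot: [3.141, 0.001, 3.136]
force: [-0.2, 3.5, 3.1]
grip_width: 0.0416
grip_force: 20.0
```

play_rows([
  [0,0,0.0001,0,0,7,1],
  [0,0,0.0002,0,0,7,1],
  [0,0,0.0002,0,0,7,1],
  [0,0,0.0002,0,0,7,1],
  [0,0,0.0002,0,0,7,1],
  [0,0,0.0002,0,0,7,1],
  [0,0,0.0002,0,0,7,1],
  [0,0,0.0002,0,0,7,1],
  [0,0,0.0002,0,0,7,1],
  [0,0,0,0,0,0,1],
])

```text
time_s: 19.8
ee_pos: [0.6167, 0.0439, 0.0383]
eef_rot: [-3.14, 0.001, 2.028]
force: [-6.6, -5.5, 7.6]
grip_width: 0.0418
grip_force: 20.0
```

```bash
python3 mz.py
```

```text
[0.184 0.147 0.186 0.159 0.175] [ 0.1701 -6.3074 -5.4853  7.3716  0.0383] yaw 2.036 q6 -0.452 g 0.04112601386713848 t 20.0
```

play_rows([
  [-0.0002,-0.0008,0.0001,0,0,7,1],
  [0,0,0.0002,0,0,7,1],
  [0,0,0.0002,0,0,7,1],
  [0,0,0.0002,0,0,7,1],
  [0,0,0.0002,0,0,7,1],
  [0,0,0.0002,0,0,7,1],
  [0,0,0.0002,0,0,7,1],
  [0,0,0.0002,0,0,7,1],
  [0,0,0.0002,0,0,7,1],
  [0,0,0,0,0,0,1],
])

```text
time_s: 20.88
ee_pos: [0.6152, 0.0441, 0.0362]
eef_rot: [-3.139, 0.002, 0.928]
force: [-11.2, -0.0, 7.9]
grip_width: 0.042
grip_force: 20.0
```

```bash
python3 mz.py
```

```text
[0.21  0.174 0.197 0.218 0.207] [  0.2012 -10.9361  -1.0339   8.1937   0.0363] yaw 0.937 q6 0.647 g 0.04136832866080084 t 21.0833
```

play_rows([
  [-0.0007,-0.001,0.0001,0,0,6,1],
  [0,0,0.0001,0,0,6,1],
  [0,0,0,0,0,0,1],
])

```text
time_s: 21.38
ee_pos: [0.6148, 0.0443, 0.036]
eef_rot: [-3.141, 0.001, 0.722]
force: [-5.2, -0.3, 3.3]
grip_width: 0.0415
grip_force: 20.0
```

```bash
python3 mz.py
```

```text
[0.202 0.214 0.192 0.249 0.257] [ 0.223  -5.8659 -0.5121  4.2465  0.036 ] yaw 0.731 q6 0.852 g 0.04133358910611394 t 21.5833
```

play_rows([
  [-0.0003,-0.0003,0.0001,0,0,4,1],
  [0,0,0.0001,0,0,4,1],
  [0,0,0,0,0,0,1],
])

```text
time_s: 21.88
ee_pos: [0.6147, 0.0444, 0.0357]
eef_rot: [-3.141, 0.0, 0.588]
force: [-4.7, 0.4, 4.5]
grip_width: 0.0417
grip_force: 20.0
```

```bash
python3 mz.py
```

```text
[0.13  0.231 0.189 0.166 0.161] [ 0.1756 -5.3422  0.5622  4.8694  0.0357] yaw 0.591 q6 0.992 g 0.04153919022251449 t 22.0833
```

Still free (146°).

play_rows([
  [-0.0003,-0.0003,0.0002,0,0,6.5,1],
  [0,0,0.0002,0,0,6.5,1],
  [0,0,0,0,0,0,1],
])

```text
time_s: 22.38
ee_pos: [0.6145, 0.0447, 0.0353]
eef_rot: [-3.141, -0.0, 0.359]
force: [-2.9, 1.7, 3.9]
grip_width: 0.0418
grip_force: 20.0
```

```bash
python3 mz.py
```

```text
[0.187 0.142 0.207 0.181 0.152] [ 0.1738 -3.679   2.5024  4.6318  0.0353] yaw 0.365 q6 1.218 g 0.04168179849227981 t 22.5833
```

play_rows([
  [0,0,0.0002,0,0,6.5,1],
  [0,0,0.0002,0,0,6.5,1],
  [0,0,0,0,0,0,1],
])

```text
time_s: 22.88
ee_pos: [0.6145, 0.0449, 0.0349]
eef_rot: [-3.141, -0.0, 0.129]
force: [-3.9, 5.3, 5.1]
grip_width: 0.042
grip_force: 20.0
```

```bash
python3 mz.py
```

```text
[0.246 0.24  0.21  0.174 0.211] [ 0.2163 -3.8237  5.4005  5.3824  0.0349] yaw 0.136 q6 1.447 g 0.04118931790758415 t 23.0833
```

play_rows([
  [-0.0003,-0.0005,0.0001,0,0,4,1],
  [0,0,0.0001,0,0,4,1],
  [0,0,0,0,0,0,1],
])

```text
time_s: 23.38
ee_pos: [0.6145, 0.0452, 0.0349]
eef_rot: [-3.141, -0.001, -0.008]
force: [-3.0, 3.6, 5.9]
grip_width: 0.0415
grip_force: 20.0
```

```bash
python3 mz.py
```

```text
[0.313 0.328 0.304 0.297 0.326] [ 0.3135 -2.5288  4.4113  5.3232  0.0349] yaw -0.003 q6 1.587 g 0.04178155242024982 t 23.5833
```

play_rows([
  [0,0,0,0,0,0,-0.5],
  [0,0,0,0,0,0,-0.5],
  [0,0,0,0,0,0,-0.5],
  [0,0,-0.02,0,0,0,-0.5],
  [0,0,-0.02,0,0,0,-0.5],
  [0,0,-0.02,0,0,0,-0.5],
  [0,0,-0.02,0,0,0,-0.5],
  [0,0.0186,0,0,0,0,-0.5],
  [0,0.0186,0,0,0,0,-0.5],
  [0,0.0186,0,0,0,0,-0.5],
  [0,0.0186,0,0,0,0,-0.5],
  [0,0.0186,0,0,0,0,-0.5],
  [0,0.0186,0,0,0,0,-0.5],
  [0,0.0186,0,0,0,0,-0.5],
  [0,0,0,0,0,-6.92,-0.5],
  [0,0,0,0,0,-6.92,-0.5],
  [0,0,0,0,0,-6.92,-0.5],
  [0,0,0,0,0,-6.92,-0.5],
  [0,0,0,0,0,-6.92,-0.5],
  [0,0,0,0,0,-6.92,-0.5],
])

```text
time_s: 25.3
ee_pos: [0.6133, -0.0857, 0.1143]
eef_rot: [3.141, 0.0, 0.725]
force: [0.3, -0.4, 0.7]
grip_width: 0.0705
grip_force: 0.0
```

play_rows([
  [0,0,0,0,0,-6.92,-0.5],
  [0,0,0,0,0,-6.92,-0.5],
  [0,0,0,0,0,-6.92,-0.5],
  [0,0,0,0,0,-6.92,-0.5],
  [0,0,0,0,0,-6.92,-0.5],
  [0,0,0,0,0,-6.92,-0.5],
  [0,0,0,0,0,-6.92,-0.5],
  [0,0,0,0,0,-6.92,-0.5],
  [0,0,0,0,0,-6.92,-0.5],
  [0,0,0,0,0,-6.92,-0.5],
  [0,0,0,0,0,-6.92,-0.5],
  [0,0,0,0,0,-6.92,-0.5],
  [0,0,0,0,0,-6.92,-0.5],
  [0,0,0,0,0,-6.92,-0.5],
  [0,0,0,0,0,-6.92,-0.5],
  [0,0,0,0,0,-6.92,-0.5],
  [0,0,0,0,0,-6.92,-0.5],
  [0,0,0,0,0,-6.92,-0.5],
  [0,0,0,0,0,-6.92,-0.5],
  [0,0,0,0,0,-6.92,-0.5],
])

```text
time_s: 26.97
ee_pos: [0.6133, -0.0856, 0.1143]
eef_rot: [-3.141, -0.0, 3.141]
force: [0.2, -0.3, -0.1]
grip_width: 0.0708
grip_force: 0.0
```

```bash
python3 o.py
```

```text
time_s 26.9667
ee_pos [ 0.6133 -0.0856  0.1143]
eef_rot [-3.1413e+00 -1.0000e-04  3.1406e+00]
force [ 0.2033 -0.2816 -0.1056]
moment [ 0.0715 -0.0898  0.0446]
grip_force 0.0
grip_width 0.0708
tau [ 2.80000e-03 -6.35052e+01 -3.45468e+01 -2.90000e-02  6.79000e-02
  3.03740e+00]
q6 -1.767421499370949
```

play_rows([
  [-0.0015,0.0005,0.0125,0,0,0,-0.5],
  [0,0,0.0125,0,0,0,-0.5],
  [0,0,0.0125,0,0,0,-0.5],
  [0,0,0.0125,0,0,0,-0.5],
  [0,0,0.0125,0,0,0,-0.5],
  [0,0,0.0125,0,0,0,-0.5],
  [0,0,0,0,0,0,1],
  [0,0,0,0,0,0,1],
  [0,0,0,0,0,0,1],
  [0,0,0,0,0,0,1],
  [0,0,0,0,0,0,1],
  [0,0,0,0,0,0,1],
], force=20)

```text
time_s: 27.97
ee_pos: [0.6152, -0.0848, 0.0403]
eef_rot: [-3.141, 0.001, 3.134]
force: [0.2, 0.8, 3.7]
grip_width: 0.0417
grip_force: 20.0
```

play_rows([
  [0,0,0.0001,0,0,7,1],
  [0,0,0.0002,0,0,7,1],
  [0,0,0.0002,0,0,7,1],
  [0,0,0.0002,0,0,7,1],
  [0,0,0.0002,0,0,7,1],
  [0,0,0.0002,0,0,7,1],
  [0,0,0.0002,0,0,7,1],
  [0,0,0.0002,0,0,7,1],
  [0,0,0.0002,0,0,7,1],
  [0,0,0,0,0,0,1],
])

```text
time_s: 28.8
ee_pos: [0.6156, -0.0843, 0.0385]
eef_rot: [3.139, 0.0, 2.027]
force: [3.4, 4.2, 0.9]
grip_width: 0.0417
grip_force: 20.0
```

```bash
python3 mz.py
```

```text
[0.135 0.157 0.117 0.151 0.112] [0.1342 3.313  4.1045 1.181  0.0385] yaw 2.036 q6 -0.661 g 0.041725655046700255 t 29.0
```

play_rows([
  [0.0002,0.0005,0.0002,0,0,7,1],
  [0,0,0.0002,0,0,7,1],
  [0,0,0.0002,0,0,7,1],
  [0,0,0.0002,0,0,7,1],
  [0,0,0.0002,0,0,7,1],
  [0,0,0.0002,0,0,7,1],
  [0,0,0.0002,0,0,7,1],
  [0,0,0.0002,0,0,7,1],
  [0,0,0.0002,0,0,7,1],
  [0,0,0,0,0,0,1],
])

```text
time_s: 29.88
ee_pos: [0.6162, -0.0843, 0.0365]
eef_rot: [3.139, -0.002, 0.928]
force: [6.8, 1.7, -0.9]
grip_width: 0.0414
grip_force: 20.0
```

```bash
python3 mz.py
```

```text
[0.149 0.129 0.089 0.143 0.14 ] [ 0.1301  6.4795  1.5114 -1.9408  0.0365] yaw 0.936 q6 0.439 g 0.041423816283769836 t 30.0833
```

play_rows([
  [0.0004,0.0006,0.0003,0,0,7,1],
  [0,0,0.0003,0,0,7,1],
  [0,0,0,0,0,0,1],
])

```text
time_s: 30.38
ee_pos: [0.6164, -0.0844, 0.0359]
eef_rot: [3.141, -0.001, 0.686]
force: [2.3, 0.9, 1.5]
grip_width: 0.0412
grip_force: 20.0
```

```bash
python3 mz.py
```

```text
[0.115 0.153 0.129 0.094 0.126] [0.1234 3.1211 2.1008 2.7102 0.0359] yaw 0.695 q6 0.681 g 0.041383564339016916 t 30.5833
```

play_rows([
  [0,0,0.0002,0,0,7,1],
  [0,0,0.0002,0,0,7,1],
  [0,0,0,0,0,0,1],
])

```text
time_s: 30.88
ee_pos: [0.6164, -0.0846, 0.0354]
eef_rot: [3.141, -0.001, 0.442]
force: [5.3, 1.5, 3.5]
grip_width: 0.0412
grip_force: 20.0
```

```bash
python3 mz.py
```

```text
[0.19  0.145 0.095 0.141 0.156] [0.1457 4.9715 1.4596 3.6576 0.0354] yaw 0.453 q6 0.923 g 0.041364053252920106 t 31.0833
```

play_rows([
  [0.0005,0.0002,0.0002,0,0,7,1],
  [0,0,0.0002,0,0,7,1],
  [0,0,0,0,0,0,1],
])

```text
time_s: 31.38
ee_pos: [0.6166, -0.0847, 0.0353]
eef_rot: [3.141, -0.001, 0.2]
force: [1.6, 0.1, 7.6]
grip_width: 0.0416
grip_force: 20.0
```

```bash
python3 mz.py
```

```text
[0.318 0.341 0.344 0.383 0.312] [0.3395 1.1395 0.5541 7.6282 0.0353] yaw 0.208 q6 1.167 g 0.04156635714866175 t 31.5833
```

play_rows([
  [0,0,0,0,0,0,-0.5],
  [0,0,0,0,0,0,-0.5],
  [0,0,0,0,0,0,-0.5],
  [0,0,-0.02,0,0,0,-0.5],
  [0,0,-0.02,0,0,0,-0.5],
  [0,0,-0.02,0,0,0,-0.5],
  [0,0,-0.02,0,0,0,-0.5],
  [-0.0164,-0.02,0,0,0,0,-0.5],
  [-0.0164,-0.02,0,0,0,0,-0.5],
  [-0.0164,-0.02,0,0,0,0,-0.5],
  [-0.0164,-0.02,0,0,0,0,-0.5],
  [-0.0164,-0.02,0,0,0,0,-0.5],
  [-0.0164,-0.02,0,0,0,0,-0.5],
  [-0.0164,-0.02,0,0,0,0,-0.5],
  [-0.0164,-0.02,0,0,0,0,-0.5],
  [0,0,0,0,0,-7.01,-0.5],
  [0,0,0,0,0,-7.01,-0.5],
  [0,0,0,0,0,-7.01,-0.5],
  [0,0,0,0,0,-7.01,-0.5],
  [0,0,0,0,0,-7.01,-0.5],
])

```text
time_s: 33.3
ee_pos: [0.4554, 0.0459, 0.1144]
eef_rot: [-3.141, 0.001, 0.822]
force: [-0.5, -0.3, -0.1]
grip_width: 0.0703
grip_force: 0.0
```

play_rows([
  [0,0,0,0,0,-7.01,-0.5],
  [0,0,0,0,0,-7.01,-0.5],
  [0,0,0,0,0,-7.01,-0.5],
  [0,0,0,0,0,-7.01,-0.5],
  [0,0,0,0,0,-7.01,-0.5],
  [0,0,0,0,0,-7.01,-0.5],
  [0,0,0,0,0,-7.01,-0.5],
  [0,0,0,0,0,-7.01,-0.5],
  [0,0,0,0,0,-7.01,-0.5],
  [0,0,0,0,0,-7.01,-0.5],
  [0,0,0,0,0,-7.01,-0.5],
  [0,0,0,0,0,-7.01,-0.5],
  [0,0,0,0,0,-7.01,-0.5],
  [0,0,0,0,0,-7.01,-0.5],
  [0,0,0,0,0,-7.01,-0.5],
  [0,0,0,0,0,-7.01,-0.5],
  [0,0,0,0,0,-7.01,-0.5],
  [0,0,0,0,0,-7.01,-0.5],
  [0,0,0,0,0,-7.01,-0.5],
  [0,0,0,0,0,0,-0.5],
])

```text
time_s: 34.97
ee_pos: [0.4554, 0.0459, 0.1144]
eef_rot: [-3.141, -0.001, -3.137]
force: [0.4, -0.3, 0.3]
grip_width: 0.071
grip_force: 0.0
```

```bash
python3 o.py
```

```text
time_s 34.9667
ee_pos [0.4554 0.0459 0.1144]
eef_rot [-3.1414e+00 -8.0000e-04 -3.1372e+00]
force [ 0.3589 -0.32    0.2639]
moment [ 0.1022 -0.1713 -0.0165]
grip_force 0.0
grip_width 0.071
tau [ 8.80000e-03 -4.18338e+01 -3.26864e+01 -1.94000e-02  7.40000e-02
 -2.92030e+00]
q6 -1.554738036804764
```

play_rows([
  [0,-0.0007,0.0125,0,0,0,-0.5],
  [0,0,0.0125,0,0,0,-0.5],
  [0,0,0.0125,0,0,0,-0.5],
  [0,0,0.0125,0,0,0,-0.5],
  [0,0,0.0125,0,0,0,-0.5],
  [0,0,0.0125,0,0,0,-0.5],
  [0,0,0,0,0,0,1],
  [0,0,0,0,0,0,1],
  [0,0,0,0,0,0,1],
  [0,0,0,0,0,0,1],
  [0,0,0,0,0,0,1],
  [0,0,0,0,0,0,1],
], force=20)

```text
time_s: 35.97
ee_pos: [0.4561, 0.0453, 0.0402]
eef_rot: [-3.142, 0.001, 3.138]
force: [-0.3, -0.0, 2.6]
grip_width: 0.0411
grip_force: 20.0
```

play_rows([
  [0,0,0.0001,0,0,7,1],
  [0,0,0.0002,0,0,7,1],
  [0,0,0.0002,0,0,7,1],
  [0,0,0.0002,0,0,7,1],
  [0,0,0.0002,0,0,7,1],
  [0,0,0.0002,0,0,7,1],
  [0,0,0.0002,0,0,7,1],
  [0,0,0.0002,0,0,7,1],
  [0,0,0.0002,0,0,7,1],
  [0,0,0,0,0,0,1],
])

```text
time_s: 36.8
ee_pos: [0.456, 0.0451, 0.0384]
eef_rot: [3.141, 0.001, 2.033]
force: [-0.5, -1.4, 4.1]
grip_width: 0.0416
grip_force: 20.0
```

```bash
python3 mz.py
```

```text
[0.139 0.102 0.136 0.158 0.121] [ 0.1313 -1.0257 -2.0005  5.3058  0.0384] yaw 2.044 q6 -0.454 g 0.04168626877509973 t 37.0
```

play_rows([
  [0,0,0.0002,0,0,7,1],
  [0,0,0.0002,0,0,7,1],
  [0,0,0.0002,0,0,7,1],
  [0,0,0.0002,0,0,7,1],
  [0,0,0.0002,0,0,7,1],
  [0,0,0.0002,0,0,7,1],
  [0,0,0.0002,0,0,7,1],
  [0,0,0.0002,0,0,7,1],
  [0,0,0.0002,0,0,7,1],
  [0,0,0,0,0,0,1],
])

```text
time_s: 37.88
ee_pos: [0.4559, 0.0452, 0.0363]
eef_rot: [3.141, -0.0, 0.938]
force: [-0.5, -2.0, 5.5]
grip_width: 0.0416
grip_force: 20.0
```

```bash
python3 mz.py
```

```text
[0.192 0.136 0.112 0.167 0.129] [ 0.1474 -1.083  -2.6019  5.4283  0.0363] yaw 0.946 q6 0.644 g 0.041456995438557374 t 38.0833
```

play_rows([
  [0,0,0.0002,0,0,7,1],
  [0,0,0.0002,0,0,7,1],
  [0,0,0,0,0,0,1],
])

```text
time_s: 38.38
ee_pos: [0.4559, 0.0452, 0.0361]
eef_rot: [3.141, -0.0, 0.694]
force: [-3.6, -2.0, 9.3]
grip_width: 0.0413
grip_force: 20.0
```

```bash
python3 mz.py
```

```text
[0.345 0.281 0.293 0.268 0.275] [ 0.2926 -3.2965 -2.2891  9.1371  0.0361] yaw 0.702 q6 0.888 g 0.04139052778600952 t 38.5833
```

play_rows([
  [0,0,0,0,0,3,1],
  [0,0,0,0,0,0,1],
])

```text
time_s: 38.8
ee_pos: [0.4559, 0.0452, 0.0361]
eef_rot: [3.141, -0.0, 0.646]
force: [-3.2, -2.3, 7.9]
grip_width: 0.0416
grip_force: 20.0
```

```bash
python3 mz.py
```

```text
[0.356 0.32  0.288 0.298 0.331] [ 0.3187 -2.7362 -2.2493  8.7605  0.0361] yaw 0.65 q6 0.94 g 0.04171227703387066 t 39.0
```

play_rows([
  [0,0,0,0,0,0,-0.5],
  [0,0,0,0,0,0,-0.5],
  [0,0,0,0,0,0,-0.5],
  [0,0,0,0,0,0,-0.5],
  [0,0,-0.03,0,0,0,-0.5],
  [0,0,-0.03,0,0,0,-0.5],
  [0,0,-0.03,0,0,0,-0.5],
  [0,0,-0.03,0,0,0,-0.5],
  [0,0,-0.03,0,0,0,-0.5],
  [0,0,0,0,0,0,-0.5],
  [0,0,0,0,0,0,-0.5],
])

```text
time_s: 39.97
ee_pos: [0.4563, 0.0453, 0.1867]
eef_rot: [3.14, -0.002, 0.644]
force: [0.3, -0.7, -1.2]
grip_width: 0.0706
grip_force: 0.0
```

```bash
python3 - <<'E'
from h import *
print(ctrl.get_obs()["ee_pos"])
cv2.imwrite("pics/end.png",np.hstack([cv2.resize(ctrl.camera("side")[60:300,100:460],(400,267)),cv2.resize(ctrl.camera("scene")[100:300,100:400],(400,267))]))
E
```

```text
[0.45629444 0.0453471  0.18666459]
```

View pics/end.png

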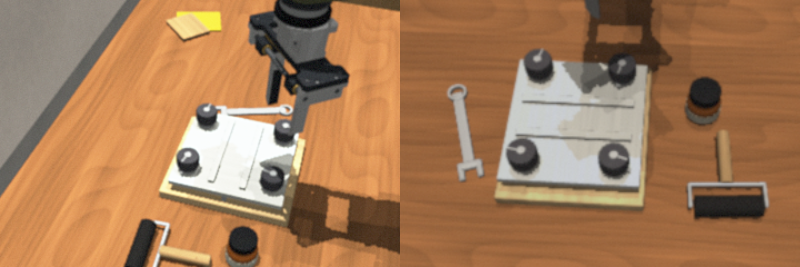

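All four nut pointers have turned by the expected amounts, the bystanders lie where they were, and the gripper is open and clear of everything.

```bash
python3 -c "
from station import ctrl
print(ctrl.hand_in())"
```

```text
the job is handed in; nothing more can be done
None
```

I tightened all four nuts to their stops in cross order (a, c, b, d), each to about 0.31–0.34 N m (overtight is 0.45), released everything and handed the job in at about 40 s; the hand-in returned no verdict, and I judged the platen level only by eye from the last picture.

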